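Unlock the tool carousel and hold the tallest end mill at the pointer

TASK

Knock the tool carousel's lock pin fully down with the mallet (not with the fingers), and set the mallet back down on the table, clear of the carousel. Then turn the carousel by its centre knob until the tallest end mill stands at the pointer on the base, and finish with the knob still gripped, holding the carousel still there so that I can lift the mill out: do not let go. The mills stay in their pockets, and the spanner, grease tin and screwdriver stay where they are.

Things in the scene. Friction and masses are not known exactly. Their poses are not given: they have to be found in the camera images.
- carousel_base: Fixed round grey foot of the carousel, 224 mm across and 10 mm thick; origin at its centre on the table (the turntable's axis), z up. Its -x side is the front and carries the steel pointer block (nose 100 mm from the axis, 10 mm high); an ear with the lock pin sticks out on its -y side to 162 mm from the axis.
- front_station (a point): Point in the base, 70 mm from the axis towards the pointer, 34 mm above the table: a mill whose pocket is at the pointer stands here. It does not turn with the carousel.
- carousel: Turntable: aluminium disc 188 mm across (top at z 34 mm, rim teeth to 106 mm from the axis), nine steel pockets (39 mm across, 44 mm high, 33 mm bore) every 40 degrees on a 70 mm radius, centre post, knob. Origin on the axis at table height, z up; yaw as the base's at the start, grows anticlockwise from above. The raised pin blocks it; with the pin down it turns lightly.
- knob (a point): Centre of the round black knob on top of the carousel's post, on the axis 235 mm above the table: 44 mm in diameter over the straight part from 216 to 252 mm, top at 256 mm. Grip it from above, at any yaw; below it is a 22 mm post, and the tallest mill's top is 190 mm above the table.
- lock_pin: Steel lock pin in the ear of the base, 135 mm from the axis on its -y side, upright; its origin is the centre of the top of its round head, 26 mm across, 60 mm above the table at the start. It slides straight down 14 mm to a stop (top 46 mm above the table) against about 6 to 7 N, and stays where it is driven (friction holds it against its light spring).
- mallet: Mallet standing on one face: head a dark cylinder 51 mm across (rubber faces 47 mm) and 84 mm high, with a pale wooden handle sticking out level. Origin at the centre of the lower face, z up along the head. The handle runs along -x from the head to 145 mm from the head's axis, its centre line 50 mm above the lower face; 22 mm wide and 28 mm high (end knob 26 x 32). About 0.42 kg, mostly the head.
- tall_mill: End mill, the tallest: 30 mm in diameter, 156 mm long, at the start 40 or 80 degrees round the axis from the pointer, to either side, standing on its shank in a pocket of the carousel; the origin is the centre of its underside, z up along the mill.
- mill_b: End mill, 28 mm in diameter, 110 mm long, standing on its shank in a pocket of the carousel; the origin is the centre of its underside, z up along the mill.
- mill_c: End mill, 28 mm in diameter, 110 mm long, standing on its shank in a pocket of the carousel; the origin is the centre of its underside, z up along the mill.
- mill_d: End mill, 28 mm in diameter, 110 mm long, standing on its shank in a pocket of the carousel; the origin is the centre of its underside, z up along the mill.
- mill_e: End mill, 34 mm in diameter, 136 mm long, at the pointer at the start (its pocket is 43 mm across, 37 mm bore), standing on its shank in a pocket of the carousel; the origin is the centre of its underside, z up along the mill.
- spanner: Bystander: steel spanner, 229 mm long, 36 mm wide, 9 mm high, lying on the table near its front edge; origin under its middle, long axis y.
- grease_tin: Bystander: round tin 68 mm across, 53 mm high; origin under its centre.
- screwdriver_amber: Bystander: screwdriver with amber handle, 188 mm long, lying; origin under its middle, long axis y.

How it is judged:
By the outcome, as a careful person would: the job done as asked, in the order asked, and still so for the second after the job is handed in, while the arm keeps its last pose, push and grip.
It also fails if it takes over 64 s, if anything falls off the work surface, if the arm or the gripper's body presses on something with over 40 N, if the wrist force passes 120 N, or if a joint passes its speed limit or range.

ROBOT

A 6-joint arm with a two-finger parallel gripper is mounted at the origin on a cart in front of the work surface, level with it; the furniture and walls round the work are solid. World frame = base frame: x ahead of the robot, y to its left, z up, the work surface at z = 0. Lengths are in mm, angles in rad, forces in N, time in s.
With the tool pointing down it reaches from about 400 to 925 mm from the base axis. Payload 12.5 kg.
Tool frame: the origin (TCP) lies between the finger pads, 19 mm behind the fingertips; this is the grasp point; z points along the fingers, y is the line along which they close (so a half turn about z gives the same grasp; the last joint's range is limited). The gripper opens to 95 mm and grips with 3 to 60 N. Pads are 20 mm wide; open, the fingers measure 119 mm over their backs; the gripper's body (75 mm by 180 mm) begins 59 mm behind the grasp point.
Start: joints at [-0.106, 0.491, 1.559, -0, 1.092, -0.106], TCP at [625.016, 0.021, 233.461] pointing down, gripper open.
Joint ranges: [-3.1, 3.1], [-0.84, 2.19], [0.05, 2.79], [-1.13, 4.28], [0.06, 2.93], [-2.69, 2.69]. Speed limits (rad/s): [2.22, 2.22, 2.79, 3.14, 3.14, 3.14].

INTERFACE

Orientations are given as [roll, pitch, yaw] about the fixed x, y, z axes, in that order (R = Rz(yaw) Ry(pitch) Rx(roll)).
In Python, from cell import env, vision gives the robot as it stands (env), with the cameras (vision).
- The arm moves only by the shell command python3 steer.py FILE, which reads ROWS from the file FILE. ROWS is a JSON list of rows, 1 to 5 of them, each an object with the fields trans (a list: dx, dy, dz in normalised numbers (1 is 800 mm)), yaw (a turn about the tool's z in a scale on which 1.0 is 2 pi rad), jaw (the opening from 0.0 (shut) to 1.0 (fully open)); a field left out counts as zero (the opening has to be given); each row is the pose to reach, as a shift and turn from the pose commanded when the command began, along the tool's axes at that moment; what a row does not reach only later rows make up. A row lasts 1/12 s, in which the tool goes at most 41.7 mm and 0.125 rad, less where a joint would pass 70% of its speed; a pose out of reach is approached as far as the arm can. The fingers move at their own pace and stop on an object; the grip force is fixed at half the most. Time passes only in rows, so rows that do not move let the fingers close. It prints the time, the measured TCP pose, the force, the opening and the grip force at its end. Shift and turn numbers lie between -1 and 1, and a call with a number outside is refused. Input that does not fit is refused with a message, and nothing moves.
- env.state(): the state, without advancing time (a new reading comes with each control period).
- vision.read_camera(name): name is "scene" or "side" or "wrist"; returns (picture, depth): 480x640x3 uint8, red, green, blue; 480x640 float32, mm along the optical axis (not along the pixel's ray), 0 where there is no reading.
- vision.camera_info(name): a dict with "vertical_fov" (degrees; the focal length in pixels is half the picture's height over the tangent of half this angle, whatever the lens; pixels are square), "cx", "cy" (the principal point, pixels), "origin" and "attitude" of the camera in the world. Camera axes: x right, y down, z forward; pixel columns grow to the right and rows downward; lengths in mm; the calibration is good to about 2 mm. A picture is of the moment at which its call begins: read the wrist's pose just before it. camera_info takes no time and is no camera call; for the wrist camera it gives the pose at the moment of the call.
- env.job_done(): hands the job in; it is judged then, once.
The state is a dict: "t": time; "joints": joint angles; "qvel": joint speeds; "tau": joint torques, N m; "eef_pos": TCP position; "tcp_rot": TCP orientation; "ft_force": force on the tool from outside, world axes, zero at the start; "moment": the same for the moment, N m; "opening": opening from 0.0 (shut) to 1.0 (fully open); "grip_force": force on a finger pad.
Only numpy, scipy, OpenCV 4.12 (cv2) and the standard library are available. Lean on these libraries where they do the work, as an engineer would, in place of code of your own. Each camera call takes 0.05 s, during which the arm holds its last target. There are 200 camera calls.

## Working session

There is one attempt and no reset: what is moved stays moved. The work goes in short steps, Python scripts to look and compute and a shell command to move; the robot and the scene stay as the last step left them, time stands still between calls to the robot, and variables do not carry over. Pictures are saved under pics/ and viewed, at most 10 in all, crops included, and the job is handed in when it is done.

```bash
ls; mkdir -p pics
cat > h.py <<'E'
import numpy as np, cv2
from cell import env, vision
from scipy.spatial.transform import Rotation as R
def cam(n):
    i=vision.camera_info(n); p,d=vision.read_camera(n); return i,p,d
def rot(i):
    a=np.array(i["attitude"],float)
    return a if a.shape==(3,3) else R.from_euler('xyz',a).as_matrix()
def pts(i,d):
    f=240/np.tan(np.radians(i["vertical_fov"])/2)
    v,u=np.mgrid[0:480,0:640]
    P=np.stack([(u-i["cx"])/f*d,(v-i["cy"])/f*d,d],-1)
    return P@rot(i).T+np.array(i["origin"])
E
python3 - <<'E'
from h import *
for n in("scene","side","wrist"):
    i,p,d=cam(n); print(n,i); cv2.imwrite(f"pics/{n}0.png",p[:,:,::-1]); np.savez(f"{n}0.npz",p=p,d=d,P=pts(i,d))
print(env.state())
E
```

```text
cell.py
pics
steer.py
scene {'vertical_fov': 51.71454685216178, 'cx': 315.826935743107, 'cy': 241.8354241239343, 'origin': array([134.43151553, 841.13296489, 837.37377544]), 'attitude': array([-2.19474854, -0.01332321, -2.66385786])}
side {'vertical_fov': 56.00873518471122, 'cx': 319.3100860639662, 'cy': 227.62669449794163, 'origin': array([ 294.4327385 , -718.52464959,  649.17359604]), 'attitude': array([-2.15249618,  0.01229588, -0.33893329])}
wrist {'vertical_fov': 69.3834105484164, 'cx': 325.0020932523056, 'cy': 243.1246314412807, 'origin': array([625.33641231,  74.83746712, 383.66746652]), 'attitude': array([ 2.86653350e+00, -7.61821069e-04, -2.97901884e-04])}
{'t': 0.15, 'joints': array([-1.05646175e-01,  4.91404968e-01,  1.55932455e+00, -8.61132549e-06,
        1.09172106e+00, -1.05580510e-01]), 'qvel': array([-0.00054976, -0.00171443, -0.00037541, -0.00038189, -0.00187398,
        0.00065339]), 'tau': array([ 3.16444048e-04, -6.12899423e+01, -2.58276522e+01,  6.91918633e-02,
        4.73701756e-02, -5.07232733e-05]), 'eef_pos': array([6.24825509e+02, 1.04224882e-02, 2.33000808e+02]), 'tcp_rot': array([-3.14073870e+00, -8.28160574e-05,  1.57073460e+00]), 'ft_force': array([0.84464972, 0.2022454 , 1.11607361]), 'moment': array([-0.01227075,  0.05571357, -0.01705423]), 'grip_force': 0.0, 'opening': 0.9988022419791418}
```

View pics/scene0.png

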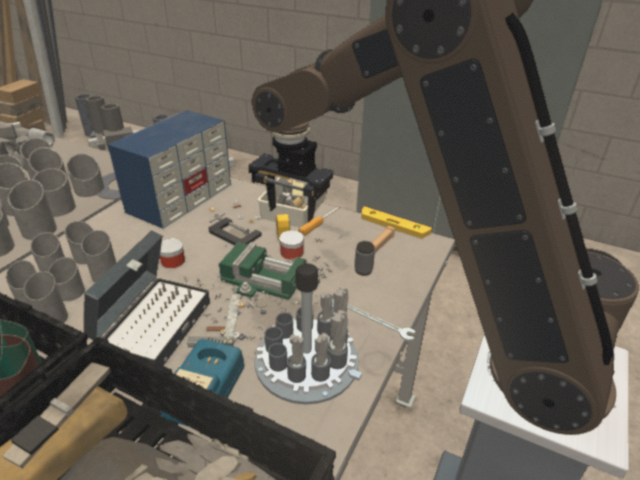

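View pics/side0.png

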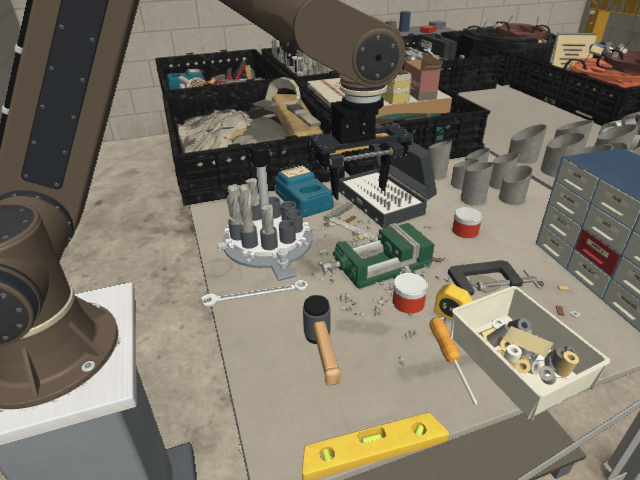

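The scene view shows the knob at (308,277), the carousel at (308,365) and the mallet head at (365,258). In the side view the knob is at (260,157), the ear and pin at (285,266), the mallet head at (316,315) and the handle end at (332,375). Next I measure by depth.

```bash
python3 - <<'E'
from h import *
S={n:np.load(n+"0.npz") for n in("scene","side")}
def circ(P):
    A=np.c_[2*P[:,0],2*P[:,1],np.ones(len(P))]; s=np.linalg.lstsq(A,(P[:,:2]**2).sum(1),rcond=None)[0]
    return s[:2],np.sqrt(s[2]+s[0]**2+s[1]**2)
def box(n,u0,u1,v0,v1,z0,z1):
    P=S[n]['P'][v0:v1,u0:u1].reshape(-1,3);d=S[n]['d'][v0:v1,u0:u1].ravel()
    return P[(d>0)&(P[:,2]>z0)&(P[:,2]<z1)]
for n,b in(("scene",(290,325,255,300)),("side",(248,275,140,180))):
    P=box(n,*b,216,250); print(n,"knob",len(P),circ(P)); 
    P=box(n,*b,253,262); print(" top",len(P),P.mean(0),(P.max(0)+P.min(0))/2)
for n,b in(("scene",(350,380,235,280)),("side",(295,335,290,345))):
    P=box(n,*b,15,75); print(n,"mallet",len(P),circ(P))
    P=box(n,*b,81,90); print(" top",len(P),(P.max(0)+P.min(0))/2,P.max(0)-P.min(0),np.median(P[:,2]))
for n,b in(("scene",(365,400,220,255)),("side",(310,350,320,390))):
    P=box(n,*b,58,72); print(n,"handle",len(P),np.median(P[:,2])); 
    if len(P)>5: print(cv2.fitLine(P[:,:2].astype(np.float32),cv2.DIST_HUBER,0,.01,.01).ravel(),P.min(0),P.max(0))
P=box("side",255,310,240,290,53,66);print("pin",len(P),np.median(P,0),P.min(0),P.max(0))
P=box("scene",340,375,355,395,53,66);print("pin scene",len(P),P[:10])
# tall mill
for n,b in(("scene",(255,365,280,385)),("side",(215,310,170,250))):
    P=box(n,*b,176,195); print(n,"tall",len(P),np.median(P,0),P.min(0),P.max(0))
    P=box(n,*b,158,172); print(n,"e",len(P),np.median(P,0))
E
python3 - <<'E'
import cv2
a=cv2.imread('pics/side0.png')[150:300,190:330];b=cv2.imread('pics/wrist0.png')
a=cv2.resize(a,None,fx=2.8,fy=2.8,interpolation=2);b=cv2.resize(b,(400,300))
import numpy as np
c=np.zeros((420,800,3),'uint8');c[:,:392]=a;c[:300,400:]=b
cv2.imwrite('pics/c1.png',c)
E
```

```text
scene knob 288 (array([474.66428695, 206.84726565]), np.float64(20.983813971194653))
 top 278 [472.71130627 210.65492507 257.52183975] [474.0081809  208.95077453 257.01445008]
side knob 272 (array([473.29506686, 204.43902352]), np.float64(20.254268765052057))
 top 113 [472.67490368 201.32947043 255.4324326 ] [473.031554   203.74115821 255.39140768]
scene mallet 445 (array([ 494.18796014, -157.51666337]), np.float64(43.39591546987231))
 top 172 [ 486.49664835 -135.24510269   85.48490077] [44.68541176 45.76048004  8.84534795] 86.81853495761914
side mallet 766 (array([ 477.69278608, -174.49414522]), np.float64(26.532738850102355))
 top 363 [ 485.74207102 -138.75862299   83.8453855 ] [44.78794225 46.43366602  5.66816581] 83.80629766580068
scene handle 211 66.05267701197658
[ 9.3401544e-02  9.9562854e-01  4.7004691e+02 -2.2362868e+02] [ 455.23187436 -278.24603963   58.01047989] [ 487.76541512 -125.07363365   71.21610265]
side handle 758 63.34468694346373
[ 1.3542877e-01  9.9078709e-01  4.7151450e+02 -2.2698489e+02] [ 453.01099577 -282.78856508   58.02749182] [ 493.86244872 -151.69875949  
[... 258 characters left out ...]
03.33791819  59.16614166]
 [385.94599623 213.95521457  65.75525142]
 [385.02566111 210.84713911  63.10116829]
 [384.14953891 207.58893828  60.27101886]
 [384.07514054 202.23819926  54.88662602]
 [387.44265447 215.25053368  63.27172701]
 [385.56117153 214.55229326  63.58072108]
 [385.05775636 210.38987276  59.61725232]]
scene tall 216 [426.64318532 171.73159261 187.05990941] [410.83256665 146.07910588 176.01547416] [482.26928486 218.65094615 194.58492272]
scene e 278 [411.51359692 206.81490154 166.58461032]
side tall 158 [430.29303127 168.79181285 185.41635161] [411.93955585 143.26078309 176.19960328] [484.14380368 207.66763033 194.65301751]
side e 206 [414.50829014 192.59494085 164.95412177]
```

View pics/c1.png

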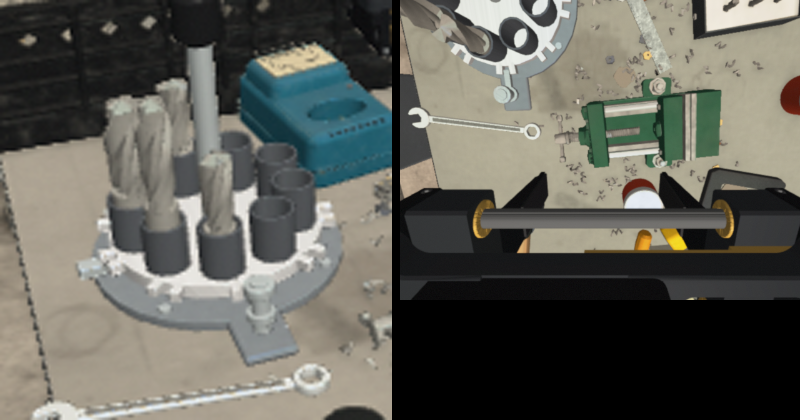

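Right crop: the pin stands on the ear and the tall mill is the 40° neighbour on the -y side of the pointer. Left crop: empty pockets. Moving to hover above the handle (tool x = world y, tool y = world x).

The manual's scale: shifts go in shares of 800 mm and turns go in shares of 2 pi rad. Converting my numbers, -181 mm is -0.2263, -147 mm is -0.1838.

```bash
echo '[{"trans":[-0.045,-0.0375,0.0125],"jaw":1},{"trans":[-0.09,-0.075,0.025],"jaw":1},{"trans":[-0.135,-0.1125,0.0375],"jaw":1},{"trans":[-0.18,-0.1475,0.05],"jaw":1},{"trans":[-0.2263,-0.1838,0.0538],"jaw":1}]' > mv.in && python3 steer.py mv.in; echo '[{"jaw":1},{"jaw":1}]' > mv.in && python3 steer.py mv.in
python3 - <<'E'
from h import *
s=env.state();print(s['eef_pos'],s['tcp_rot'])
i,p,d=cam("wrist"); P=pts(i,d); cv2.imwrite("pics/w1.png",p[:,:,::-1]); np.savez("w1.npz",p=p,d=d,P=P)
m=(d>0)&(P[...,2]>80)&(P[...,2]<90)&(abs(P[...,0]-486)<45)&(abs(P[...,1]+137)<45)
Q=P[m][:,:2].astype(np.float32);print(len(Q),cv2.minEnclosingCircle(Q),np.median(P[m][:,2]))
m=(d>0)&(P[...,2]>55)&(P[...,2]<72)&(abs(P[...,0]-470)<45)&(P[...,1]<-167)&(P[...,1]>-300)
Q=P[m];print(len(Q),np.median(Q[:,2]),cv2.minAreaRect(Q[:,:2].astype(np.float32)))
E
```

```text
t: 0.57
eef_pos: [494.1, -159.1, 192.8]
tcp_rot: [-3.141, -0.0, 1.571]
ft_force: [0.4, -1.2, -0.3]
opening: 1.0
grip_force: 0.0
t: 0.73
eef_pos: [494.9, -159.8, 193.7]
tcp_rot: [-3.141, -0.0, 1.567]
ft_force: [0.7, 0.3, 0.2]
opening: 1.002
grip_force: 0.0
[ 494.89644581 -159.77888426  193.66299295] [-3.14120417e+00 -2.64397311e-04  1.56719189e+00]
2765 ((486.7666320800781, -138.83261108398438), 23.38096809387207) 83.39971690609843
2170 62.94852616974194 ((476.66253662109375, -209.26895141601562), (87.22013854980469, 22.00907325744629), 81.72872161865234)
```

View pics/w1.png

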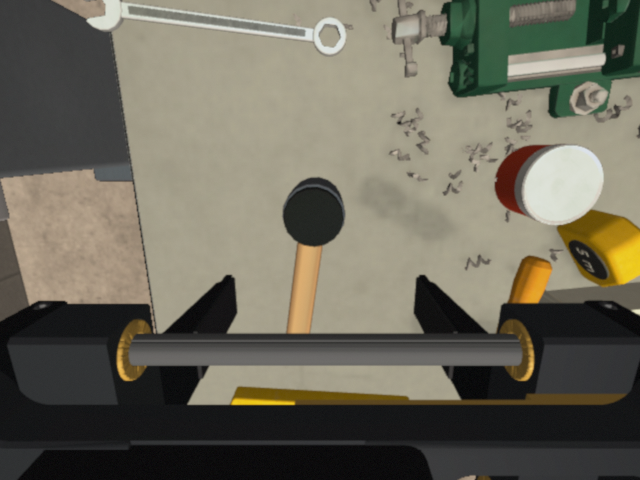

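Head at (315,210) px → (486.8,-138.8) mm, handle leaning 8.2° to the robot's side. Turn +0.143, go down 44 mm from the head axis.

Converted, 130 mm is 0.1625, -22.6 mm is -0.0283, 0.143 rad is 0.0228.

```bash
echo '[{"trans":[-0.015,-0.0088,0.0125],"yaw":0.0127,"jaw":1},{"trans":[-0.0283,-0.018,0.05],"yaw":0.0228,"jaw":1},{"trans":[-0.0283,-0.018,0.0938],"yaw":0.0228,"jaw":1},{"trans":[-0.0283,-0.018,0.1375],"yaw":0.0228,"jaw":1},{"trans":[-0.0283,-0.018,0.1625],"yaw":0.0228,"jaw":1}]' > mv.in && python3 steer.py mv.in; echo '[{"jaw":1},{"jaw":1}]' > mv.in && python3 steer.py mv.in
```

```text
t: 1.2
eef_pos: [481.5, -179.5, 61.0]
tcp_rot: [-3.14, -0.001, 1.429]
ft_force: [0.4, 0.5, -0.2]
opening: 1.004
grip_force: 0.0
t: 1.37
eef_pos: [482.1, -180.0, 63.4]
tcp_rot: [-3.14, -0.001, 1.429]
ft_force: [1.6, -0.9, 0.2]
opening: 0.998
grip_force: 0.0
```

Converted, 13 mm is 0.0163, 8 mm is 0.01.

```bash
echo '[{"trans":[-0.0025,-0.0013,0.01],"jaw":1},{"trans":[-0.0025,-0.0013,0.0163],"jaw":1},{"trans":[-0.0025,-0.0013,0.0163],"jaw":1},{"trans":[-0.0025,-0.0013,0.0163],"jaw":0.2},{"trans":[-0.0025,-0.0013,0.0163],"jaw":0}]' > mv.in && python3 steer.py mv.in; echo '[{"jaw":0},{"jaw":0},{"jaw":0},{"jaw":0},{"jaw":0}]' > mv.in && python3 steer.py mv.in
```

```text
t: 1.78
eef_pos: [480.4, -182.8, 51.3]
tcp_rot: [3.141, 0.0, 1.428]
ft_force: [0.7, 0.3, -0.2]
opening: 0.913
grip_force: 0.0
t: 2.2
eef_pos: [480.2, -182.8, 50.8]
tcp_rot: [3.141, 0.0, 1.428]
ft_force: [-0.3, -0.5, -0.6]
opening: 0.56
grip_force: 0.0
```

```bash
for k in 1 2; do echo '[{"jaw":0},{"jaw":0},{"jaw":0},{"jaw":0},{"jaw":0}]' > mv.in && python3 steer.py mv.in; done; echo '[{"trans":[0,0,-0.0038],"jaw":0},{"trans":[0,0,-0.01],"jaw":0},{"trans":[0,0,-0.0175],"jaw":0},{"trans":[0,0,-0.025],"jaw":0},{"trans":[0,0,-0.025],"jaw":0}]' > mv.in && python3 steer.py mv.in
```

```text
t: 2.62
eef_pos: [480.1, -182.7, 50.7]
tcp_rot: [-3.141, -0.0, 1.428]
ft_force: [1.7, -0.3, -0.2]
opening: 0.232
grip_force: 29.9
t: 3.03
eef_pos: [480.1, -182.7, 50.7]
tcp_rot: [-3.142, -0.0, 1.428]
ft_force: [-0.2, 1.0, -0.4]
opening: 0.23
grip_force: 29.9
t: 3.45
eef_pos: [480.6, -183.0, 72.1]
tcp_rot: [3.14, 0.001, 1.428]
ft_force: [-0.1, 0.7, -2.9]
opening: 0.229
grip_force: 29.9
```

Converted, 100 mm is 0.125, -95 mm is -0.1188.

```bash
echo '[{"trans":[0,0,-0.0375],"jaw":0},{"trans":[0,0,-0.075],"jaw":0},{"trans":[0.0375,0,-0.1125],"jaw":0},{"trans":[0.075,0,-0.1188],"jaw":0},{"trans":[0.125,-0.0163,-0.1188],"jaw":0}]' > mv.in && python3 steer.py mv.in; echo '[{"jaw":0},{"jaw":0}]' > mv.in && python3 steer.py mv.in
python3 - <<'E'
from h import *
s=env.state();print(s['eef_pos'],s['tcp_rot'])
i,p,d=cam("wrist"); P=pts(i,d); cv2.imwrite("pics/w2.png",p[:,:,::-1]); np.savez("w2.npz",p=p,d=d,P=P)
m=(d>0)&(P[...,2]>55)&(P[...,2]<66)&(abs(P[...,0]-472)<30)&(abs(P[...,1]-70)<30)
Q=P[m];print("pin",len(Q),np.median(Q[:,2]),cv2.minEnclosingCircle(Q[:,:2].astype(np.float32)),Q.mean(0))
m=(d>0)&(P[...,2]>90)&(abs(P[...,0]-490)<60)&(P[...,1]<10)&(P[...,1]>s['eef_pos'][1]+15)
Q=P[m];print("head",len(Q),np.percentile(Q,[1,50,99],axis=0))
z=np.percentile(Q[:,2],95);Q=Q[Q[:,2]>z-12];print(cv2.minEnclosingCircle(Q[:,:2].astype(np.float32)))
A=np.c_[Q[:,:2],np.ones(len(Q))];print("tilt",np.linalg.lstsq(A,Q[:,2],rcond=None)[0])
E
```

```text
t: 3.87
eef_pos: [483.9, -82.9, 168.2]
tcp_rot: [3.135, 0.001, 1.426]
ft_force: [0.8, 0.4, -4.4]
opening: 0.228
grip_force: 30.0
t: 4.03
eef_pos: [481.2, -80.5, 166.2]
tcp_rot: [3.141, 0.0, 1.431]
ft_force: [1.0, -1.1, -3.6]
opening: 0.23
grip_force: 30.0
[481.22607405 -80.53336393 166.19603186] [3.14125978e+00 3.23750412e-05 1.43093218e+00]
pin 1353 59.97928766977435 ((478.7722473144531, 69.47552490234375), 12.957596778869629) [478.87926675  68.7739873   60.08678367]
head 84458 [[431.75273037 -65.20640141 186.36424386]
 [485.18190812 -54.43483139 251.38520325]
 [544.96450626 -15.61412953 273.70067652]]
((488.5078125, -56.8265380859375), 59.05804443359375)
tilt [-5.59789763e-02 -2.40854960e-01  2.79954345e+02]
```

View pics/w2.png

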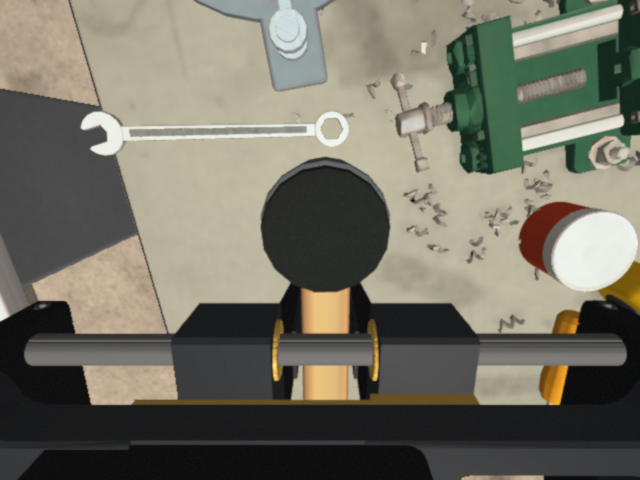

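Pin head at (290,35) px → (478.8, 69.5, 60). Check where the mallet's top face is and its tilt.

Run:
```python
from h import *
f=np.load("w2.npz");P=f['P'];d=f['d']
v,u=np.mgrid[0:480,0:640]
m=((u-325)**2+(v-230)**2<45**2)&(d>0);Q=P[m];c=np.linalg.lstsq(np.c_[Q[:,:2],np.ones(len(Q))],Q[:,2],rcond=None)[0];print(np.median(Q[:,2]),c)
m=(abs(P[...,2]-P[...,:2]@c[:2]-c[2])<2.5)&((u-325)**2+(v-228)**2<70**2)&(d>0)
Q=P[m];print(len(Q),cv2.minEnclosingCircle(Q[:,:2].astype(np.float32)))
```

```text
198.18998285091254 [ 7.35890384e-04 -1.33647241e-02  1.97360264e+02]
12585 ((488.5045166015625, -36.27595901489258), 23.28592300415039)
```

Converted, 101 mm is 0.1263, 75 mm is 0.0938.

```bash
echo '[{"trans":[0.0313,-0.0075,0],"jaw":0},{"trans":[0.0625,-0.015,0],"jaw":0},{"trans":[0.0938,-0.0225,0],"jaw":0},{"trans":[0.1263,-0.03,0.0125],"jaw":0},{"trans":[0.1263,-0.03,0.025],"jaw":0}]' > mv.in && python3 steer.py mv.in; echo '[{"trans":[0,0,0.01],"jaw":0},{"trans":[0,0,0.0225],"jaw":0},{"trans":[0,0,0.03],"jaw":0},{"trans":[0,0,0.03],"jaw":0}]' > mv.in && python3 steer.py mv.in
python3 - <<'E'
from h import *
s=env.state();print(s['eef_pos'],s['tcp_rot'])
i,p,d=cam("wrist"); P=pts(i,d)
v,u=np.mgrid[0:480,0:640]
m=((u-325)**2+(v-230)**2<45**2)&(d>0);Q=P[m];c=np.linalg.lstsq(np.c_[Q[:,:2],np.ones(len(Q))],Q[:,2],rcond=None)[0];print(np.median(Q[:,2]),c)
m=(abs(P[...,2]-P[...,:2]@c[:2]-c[2])<2.5)&((u-325)**2+(v-228)**2<70**2)&(d>0)
Q=P[m];print(len(Q),cv2.minEnclosingCircle(Q[:,:2].astype(np.float32)))
E
```

```text
t: 4.5
eef_pos: [472.1, 23.2, 145.7]
tcp_rot: [3.141, -0.0, 1.428]
ft_force: [0.4, 0.3, -4.2]
opening: 0.227
grip_force: 30.0
t: 4.83
eef_pos: [472.1, 20.1, 120.5]
tcp_rot: [-3.14, 0.0, 1.426]
ft_force: [0.8, -0.1, -3.6]
opening: 0.229
grip_force: 30.0
[472.05363859  20.10348299 120.54879713] [-3.13959420e+00  2.01918984e-04  1.42637995e+00]
152.56707445521772 [-3.74300212e-03 -1.19839212e-02  1.55137743e+02]
12570 ((479.6252136230469, 64.43303680419922), 23.234983444213867)
```

Converted, 14 mm is 0.0175, 10 mm is 0.0125.

```bash
echo '[{"trans":[0.0025,0,0.0038],"jaw":0},{"trans":[0.0025,0,0.0075],"jaw":0},{"trans":[0.0025,0,0.0125],"jaw":0},{"trans":[0.0025,0,0.0175],"jaw":0},{"trans":[0.0025,0,0.0175],"jaw":0}]' > mv.in && python3 steer.py mv.in; echo '[{"trans":[0,0,0.005],"jaw":0},{"trans":[0,0,0.0088],"jaw":0},{"trans":[0,0,0.0113],"jaw":0},{"trans":[0,0,0.0113],"jaw":0}]' > mv.in && python3 steer.py mv.in
```

```text
t: 5.3
eef_pos: [472.8, 23.0, 107.4]
tcp_rot: [3.141, -0.0, 1.428]
ft_force: [0.2, 0.1, -3.4]
opening: 0.229
grip_force: 30.0
t: 5.63
eef_pos: [472.8, 22.8, 98.8]
tcp_rot: [3.141, 0.0, 1.428]
ft_force: [-0.1, -3.0, 3.7]
opening: 0.231
grip_force: 30.0
```

Converted, 3 mm is 0.0038, 2 mm is 0.0025.

```bash
echo '[{"trans":[0,0,0.0025],"jaw":0},{"trans":[0,0,0.0038],"jaw":0},{"trans":[0,0,0.0038],"jaw":0}]' > mv.in && python3 steer.py mv.in
cat > head.py <<'E'
from h import *
s=env.state();print(s['eef_pos'],s['ft_force'])
i,p,d=cam("wrist"); P=pts(i,d)
v,u=np.mgrid[0:480,0:640]
m=((u-325)**2+(v-230)**2<45**2)&(d>0);Q=P[m];c=np.linalg.lstsq(np.c_[Q[:,:2],np.ones(len(Q))],Q[:,2],rcond=None)[0];print(np.median(Q[:,2]),c)
m=(abs(P[...,2]-P[...,:2]@c[:2]-c[2])<2.5)&((u-325)**2+(v-228)**2<70**2)&(d>0)
Q=P[m];print(len(Q),cv2.minEnclosingCircle(Q[:,:2].astype(np.float32)))
E
python3 head.py
```

```text
t: 5.88
eef_pos: [472.9, 22.4, 96.5]
tcp_rot: [3.14, 0.001, 1.428]
ft_force: [-3.2, -10.1, 14.8]
opening: 0.228
grip_force: 30.0
[472.87581783  22.37219177  96.48295189] [ -3.22672349 -10.08576249  14.82176036]
131.34792816827218 [5.47959781e-03 2.91645185e-02 1.26724177e+02]
12444 ((479.9399108886719, 64.65375518798828), 23.10990333557129)
```

Converted, 2 mm is 0.0025, 1 mm is 0.0013.

```bash
echo '[{"trans":[0,0,0.0013],"jaw":0},{"trans":[0,0,0.0025],"jaw":0},{"trans":[0,0,0.0025],"jaw":0}]' > mv.in && python3 steer.py mv.in; echo '[{"trans":[0,0,-0.0075],"jaw":0},{"trans":[-0.0063,0,-0.0313],"jaw":0},{"trans":[-0.0375,0,-0.0625],"jaw":0},{"trans":[-0.0813,0,-0.075],"jaw":0},{"trans":[-0.125,0,-0.075],"jaw":0}]' > mv.in && python3 steer.py mv.in
echo '[{"jaw":0},{"jaw":0}]' > mv.in && python3 steer.py mv.in
python3 - <<'E'
from h import *
for n in("wrist","side"):
    i,p,d=cam(n); P=pts(i,d); np.savez(n+"3.npz",p=p,d=d,P=P); cv2.imwrite(f"pics/{n}3.png",p[:,:,::-1])
    m=(d>0)&(P[...,2]>40)&(P[...,2]<66)&(np.hypot(P[...,0]-478.8,P[...,1]-69.5)<12)
    Q=P[m];print(n,len(Q),np.median(Q[:,2]),np.percentile(Q[:,2],[10,90]),Q.mean(0))
E
python3 head.py
```

```text
t: 6.18
eef_pos: [472.9, 22.2, 94.7]
tcp_rot: [3.14, 0.001, 1.428]
ft_force: [-3.9, -12.0, 18.8]
opening: 0.23
grip_force: 30.0
t: 6.6
eef_pos: [458.7, -76.5, 155.6]
tcp_rot: [3.138, 0.0, 1.43]
ft_force: [0.8, -0.8, -4.2]
opening: 0.233
grip_force: 30.0
t: 6.77
eef_pos: [457.9, -77.1, 153.6]
tcp_rot: [-3.141, -0.0, 1.425]
ft_force: [0.1, -0.2, -4.5]
opening: 0.227
grip_force: 30.0
wrist 1159 46.25980480166538 [44.80014911 48.07854584] [478.79124702  69.30571947  46.35026976]
[458.02146177 -75.46019457 153.38590328] [ 0.09603577  0.24983654 -3.78222786]
190.0482192707582 [7.59984881e-03 4.71846358e-02 1.87878672e+02]
11844 ((464.8376159667969, -34.686195373535156), 23.01749610900879)
  return _methods._mean(a, axis=axis, dtype=dtype,
  ret = ret.dtype.type(ret / rcount)
Traceback (most recent call last):
IndexError: index -1 is out of bounds for axis 0 with size 0
```

Pin top now at 46.3 mm: fully down. Returning the mallet to its old spot.

Converted, -100 mm is -0.125, -85 mm is -0.1063.

```bash
echo '[{"trans":[-0.0375,0.0125,0],"jaw":0},{"trans":[-0.075,0.025,0],"jaw":0},{"trans":[-0.1063,0.0375,0.0125],"jaw":0},{"trans":[-0.125,0.045,0.0375],"jaw":0},{"trans":[-0.125,0.045,0.0688],"jaw":0}]' > mv.in && python3 steer.py mv.in; echo '[{"trans":[0,0,0.0188],"jaw":0},{"trans":[0,0,0.0375],"jaw":0},{"trans":[0,0,0.0463],"jaw":0},{"trans":[0,0,0.0463],"jaw":0}]' > mv.in && python3 steer.py mv.in; python3 head.py
```

```text
t: 7.33
eef_pos: [481.6, -182.0, 98.8]
tcp_rot: [3.138, 0.002, 1.427]
ft_force: [0.4, -0.3, -4.3]
opening: 0.229
grip_force: 30.0
t: 7.67
eef_pos: [479.4, -178.8, 60.3]
tcp_rot: [-3.139, -0.001, 1.429]
ft_force: [0.1, -0.4, -4.4]
opening: 0.232
grip_force: 30.0
[ 479.37508994 -178.79004602   60.27158106] [ 0.11768467 -0.37856125 -4.38580277]
96.95623757443553 [5.32611865e-03 5.03253736e-02 1.01016237e+02]
11835 ((486.2402648925781, -137.75204467773438), 23.126319885253906)
```

Converted, 12 mm is 0.015, 11 mm is 0.0138.

```bash
echo '[{"trans":[0,0,0.0063],"jaw":0},{"trans":[0,0,0.0113],"jaw":0},{"trans":[0,0,0.0138],"jaw":0},{"trans":[0,0,0.015],"jaw":0},{"trans":[0,0,0.015],"jaw":0}]' > mv.in && python3 steer.py mv.in; python3 head.py
```

```text
t: 8.13
eef_pos: [479.7, -180.0, 49.8]
tcp_rot: [3.141, 0.0, 1.428]
ft_force: [1.4, -0.2, -4.3]
opening: 0.231
grip_force: 30.0
[ 479.72871176 -180.03551371   49.79929917] [ 1.35572051 -0.167886   -4.26338918]
86.42955711987709 [7.82690592e-03 4.98413909e-02 8.92717946e+01]
11844 ((486.5056457519531, -139.15187072753906), 23.14963722229004)
```

Converted, 2 mm is 0.0025, 1 mm is 0.0013.

```bash
echo '[{"trans":[0,0,0.0013],"jaw":0},{"trans":[0,0,0.0025],"jaw":0},{"trans":[0,0,0.0025],"jaw":0},{"trans":[0,0,0.0025],"jaw":0}]' > mv.in && python3 steer.py mv.in; echo '[{"trans":[0,0,0.0025],"jaw":0.25},{"trans":[0,0,0.0025],"jaw":0.3},{"trans":[0,0,0.0025],"jaw":0.4},{"trans":[0,0,0.0025],"jaw":0.5},{"trans":[0,0,0.0025],"jaw":0.6}]' > mv.in && python3 steer.py mv.in ; echo '[{"jaw":0.8},{"jaw":0.8},{"jaw":0.8},{"jaw":0.8},{"jaw":0.8}]' > mv.in && python3 steer.py mv.in
```

```text
t: 8.52
eef_pos: [479.8, -180.2, 48.1]
tcp_rot: [3.141, 0.0, 1.428]
ft_force: [-1.2, -1.7, 1.9]
opening: 0.224
grip_force: 30.0
t: 8.93
eef_pos: [479.7, -180.0, 45.7]
tcp_rot: [3.141, -0.0, 1.428]
ft_force: [-0.1, 0.8, -0.5]
opening: 0.451
grip_force: 0.0
t: 9.35
eef_pos: [479.7, -180.0, 45.8]
tcp_rot: [3.141, 0.0, 1.428]
ft_force: [0.7, -0.3, 0.9]
opening: 0.785
grip_force: 0.0
```

Converted, -160 mm is -0.2, -120 mm is -0.15.

```bash
echo '[{"trans":[0,0,-0.0188],"jaw":0.8},{"trans":[0,0,-0.05],"jaw":0.8},{"trans":[0,0,-0.1],"jaw":0.8},{"trans":[0,0,-0.15],"jaw":0.8},{"trans":[0,0,-0.2],"jaw":1}]' > mv.in && python3 steer.py mv.in; echo '[{"trans":[0,0,-0.05],"jaw":1},{"trans":[0,0,-0.1],"jaw":1},{"trans":[0,0,-0.125],"jaw":1},{"trans":[0,0,-0.125],"jaw":1},{"trans":[0,0,-0.125],"jaw":1}]' > mv.in && python3 steer.py mv.in
python3 - <<'E'
from h import *
s=env.state();print(s['eef_pos'],s['tcp_rot'])
i,p,d=cam("wrist"); P=pts(i,d); cv2.imwrite("pics/w4.png",p[:,:,::-1])
m=(d>0)&(P[...,2]>80)&(P[...,2]<90)&(abs(P[...,0]-486)<45)&(abs(P[...,1]+137)<45)
Q=P[m];print(len(Q),cv2.minEnclosingCircle(Q[:,:2].astype(np.float32)),np.linalg.lstsq(np.c_[Q[:,:2],np.ones(len(Q))],Q[:,2],rcond=None)[0],np.median(Q[:,2]))
E
```

```text
t: 9.77
eef_pos: [479.2, -179.8, 207.5]
tcp_rot: [-3.141, -0.0, 1.428]
ft_force: [0.9, -0.2, -0.7]
opening: 0.834
grip_force: 0.0
t: 10.18
eef_pos: [479.6, -180.0, 306.5]
tcp_rot: [3.14, 0.001, 1.428]
ft_force: [-0.2, -0.4, 0.0]
opening: 0.998
grip_force: 0.0
[ 479.63710197 -179.99877245  306.45683717] [3.13962275e+00 6.71970897e-04 1.42784492e+00]
1494 ((487.923828125, -136.39820861816406), 23.30708885192871) [ 7.60468788e-04 -1.67267384e-03  8.27990446e+01] 83.4502452601547
```

Mallet upright and flat at (488,-136). Now towards the knob.

Converted, 148 mm is 0.185, 110 mm is 0.1375.

```bash
echo '[{"trans":[0.0438,-0.0063,0],"jaw":1},{"trans":[0.09,-0.0138,0],"jaw":1},{"trans":[0.1375,-0.0213,0],"jaw":1},{"trans":[0.185,-0.03,0],"jaw":1},{"trans":[0.185,-0.03,0],"jaw":1}]' > mv.in && python3 steer.py mv.in;echo '[{"trans":[0.0438,-0.0063,0],"jaw":1},{"trans":[0.09,-0.0138,0],"jaw":1},{"trans":[0.1375,-0.0213,0],"jaw":1},{"trans":[0.185,-0.03,0],"jaw":1},{"trans":[0.185,-0.03,0],"jaw":1}]' > mv.in && python3 steer.py mv.in; echo '[{"jaw":1},{"jaw":1}]' > mv.in && python3 steer.py mv.in
cat > look.py <<'E'
from h import *
import sys
s=env.state();print(s['eef_pos'],s['tcp_rot'])
i,p,d=cam("wrist"); P=pts(i,d); cv2.imwrite(f"pics/{sys.argv[1]}.png",p[:,:,::-1]); np.savez(sys.argv[1]+".npz",p=p,d=d,P=P)
def fit(name,z0,z1,c,r):
    m=(d>0)&(P[...,2]>z0)&(P[...,2]<z1)&(np.hypot(P[...,0]-c[0],P[...,1]-c[1])<r)
    Q=P[m]; print(name,len(Q),len(Q)>5 and (cv2.minEnclosingCircle(Q[:,:2].astype(np.float32)),Q.mean(0)))
ax=(474,206)
fit("knob",251,262,ax,40)
fit("tall",181,197,(428,170),35)
fit("millE",160,176,(405,204),35)
fit("pin",40,66,(478.8,69.5),13)
E
python3 look.py w5
```

```text
t: 10.65
eef_pos: [475.8, -25.3, 304.2]
tcp_rot: [-3.138, -0.001, 1.431]
ft_force: [-0.0, -1.2, 0.1]
opening: 1.002
grip_force: 0.0
t: 11.07
eef_pos: [473.4, 124.4, 304.1]
tcp_rot: [-3.139, -0.0, 1.432]
ft_force: [-0.1, 0.2, -0.2]
opening: 1.003
grip_force: 0.0
t: 11.23
eef_pos: [474.1, 119.5, 304.6]
tcp_rot: [-3.14, 0.001, 1.429]
ft_force: [0.9, -0.1, 0.0]
opening: 0.998
grip_force: 0.0
[474.08223678 119.52170443 304.56006535] [-3.13953542e+00  8.20855282e-04  1.42861061e+00]
knob 4804 (((474.6066589355469, 204.50856018066406), 21.602012634277344), array([474.86337146, 204.87788438, 254.93341782]))
tall 725 (((422.2216796875, 158.38702392578125), 15.057374954223633), array([423.64067607, 159.11997174, 186.46887898]))
millE 935 (((405.18280029296875, 202.60739135742188), 16.840667724609375), array([406.60005123, 203.57852274, 166.42797579]))
pin 328 (((479.12274169921875, 69.82537841796875), 12.760290145874023), array([479.18003501,  70.64638639,  45.9326634 ]))
```

View pics/w5.png

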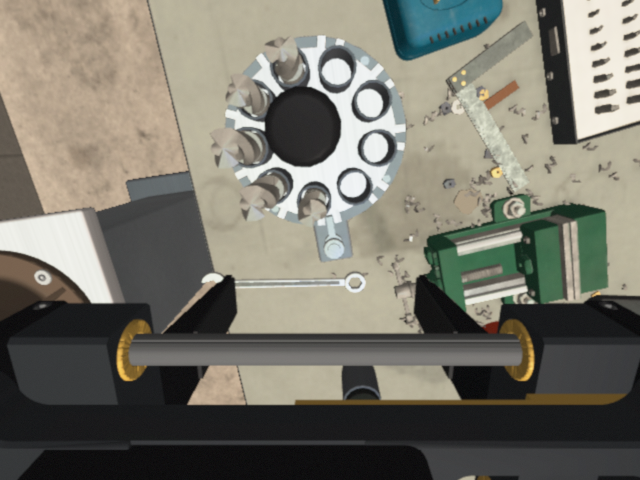

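Knob top centre at (303,127) px → axis (474.6,204.6). The tall mill is at about (422.2,158.4), 41.4° anticlockwise from -x; mill E (at the pointer) and the pin give a base yaw of 1.7–1.9°, so the turn is 40° clockwise (+0.698 about tool z).

```bash
echo '[{"trans":[0.035,-0.005,0],"jaw":1},{"trans":[0.07,-0.01,0],"jaw":1},{"trans":[0.1054,-0.0145,0],"jaw":1},{"trans":[0.1054,-0.0145,0],"jaw":1},{"trans":[0.1054,-0.0145,0],"jaw":1}]' > mv.in && python3 steer.py mv.in; echo '[{"jaw":1}]' > mv.in && python3 steer.py mv.in
```

```text
t: 11.7
eef_pos: [475.0, 204.4, 305.2]
tcp_rot: [-3.141, 0.001, 1.428]
ft_force: [-0.4, -0.7, -0.1]
opening: 0.998
grip_force: 0.0
t: 11.78
eef_pos: [475.0, 203.6, 305.4]
tcp_rot: [-3.141, 0.001, 1.427]
ft_force: [-0.8, -0.2, 0.3]
opening: 1.0
grip_force: 0.0
```

Converted, 69.5 mm is 0.0869, 65 mm is 0.0813.

```bash
echo '[{"trans":[0.0013,0,0.0313],"jaw":1},{"trans":[0.0013,0,0.0625],"jaw":1},{"trans":[0.0013,0,0.0813],"jaw":1},{"trans":[0.0013,0,0.0869],"jaw":1},{"trans":[0.0013,0,0.0869],"jaw":1}]' > mv.in && python3 steer.py mv.in; echo '[{"jaw":0.6},{"jaw":0},{"jaw":0},{"jaw":0},{"jaw":0}]' > mv.in && python3 steer.py mv.in; echo '[{"jaw":0},{"jaw":0},{"jaw":0},{"jaw":0},{"jaw":0}]' > mv.in && python3 steer.py mv.in
```

```text
t: 12.2
eef_pos: [475.0, 204.6, 235.5]
tcp_rot: [-3.14, 0.001, 1.426]
ft_force: [-0.4, 0.1, -0.1]
opening: 0.995
grip_force: 0.0
t: 12.62
eef_pos: [475.1, 205.9, 236.8]
tcp_rot: [3.141, -0.0, 1.428]
ft_force: [0.1, -0.7, 0.4]
opening: 0.708
grip_force: 0.0
t: 13.03
eef_pos: [473.6, 206.0, 236.2]
tcp_rot: [-3.138, 0.0, 1.428]
ft_force: [-7.5, 1.0, 4.8]
opening: 0.452
grip_force: 30.0
```

Converted, -1 mm is -0.0013, 0.14 rad is 0.0223.

```bash
echo '[{"trans":[0,-0.0013,0],"jaw":0},{"trans":[0,-0.0013,0],"jaw":0},{"trans":[0,-0.0013,0],"yaw":0.0048,"jaw":0},{"trans":[0,-0.0013,0],"yaw":0.0127,"jaw":0},{"trans":[0,-0.0013,0],"yaw":0.0223,"jaw":0}]' > mv.in && python3 steer.py mv.in; echo '[{"yaw":0.008,"jaw":0},{"yaw":0.0175,"jaw":0},{"yaw":0.0271,"jaw":0},{"yaw":0.0366,"jaw":0},{"yaw":0.0446,"jaw":0}]' > mv.in && python3 steer.py mv.in; echo '[{"yaw":0.008,"jaw":0},{"yaw":0.0175,"jaw":0},{"yaw":0.0271,"jaw":0},{"yaw":0.0366,"jaw":0},{"yaw":0.0414,"jaw":0}]' > mv.in && python3 steer.py mv.in;  echo '[{"yaw":0.0024,"jaw":0},{"yaw":0.0029,"jaw":0},{"yaw":0.0029,"jaw":0},{"yaw":0.0029,"jaw":0}]' > mv.in && python3 steer.py mv.in
python3 - <<'E'
from h import *
for n in("scene","side"):
    i,p,d=cam(n); P=pts(i,d); np.savez(n+"6.npz",p=p,d=d,P=P); cv2.imwrite(f"pics/{n}6.png",p[:,:,::-1])
    m=(d>0)&(P[...,2]>178)&(P[...,2]<193)&(np.hypot(P[...,0]-474,P[...,1]-205)>45)&(np.hypot(P[...,0]-474,P[...,1]-205)<100)
    Q=P[m];print(n,len(Q),len(Q)>3 and (cv2.minEnclosingCircle(Q[:,:2].astype(np.float32)),Q.mean(0)))
E
```

```text
t: 13.45
eef_pos: [473.5, 206.1, 236.2]
tcp_rot: [-3.14, 0.0, 1.286]
ft_force: [-4.2, 0.8, 2.4]
opening: 0.455
grip_force: 30.0
t: 13.87
eef_pos: [473.3, 206.2, 236.2]
tcp_rot: [-3.14, 0.001, 1.005]
ft_force: [-4.4, 1.6, 3.5]
opening: 0.457
grip_force: 30.0
t: 14.28
eef_pos: [473.2, 206.2, 236.2]
tcp_rot: [-3.14, 0.001, 0.744]
ft_force: [-5.9, 0.8, 4.4]
opening: 0.459
grip_force: 30.0
t: 14.62
eef_pos: [473.2, 206.3, 236.2]
tcp_rot: [-3.14, 0.001, 0.729]
ft_force: [-5.6, 1.8, 3.4]
opening: 0.457
grip_force: 30.0
scene 135 (((404.322021484375, 204.02813720703125), 14.62712287902832), array([403.30428862, 206.77715   , 186.69861152]))
side 77 (((404.47796630859375, 200.02142333984375), 14.609150886535645), array([403.98477425, 198.60624246, 184.51803461]))
```

Run:
```python
from h import *
ax=np.array([474.2,205.3])
for n in("scene","side"):
    f={k:np.load(f"{n}{k}.npz") for k in"06"}
    for k in range(9):
        a=np.pi+np.radians(1.8+40*k); c=ax+70*np.array([np.cos(a),np.sin(a)]); o=[]
        for q in"06":
            P=f[q]['P'];m=(f[q]['d']>0)&(abs(P[...,2]-78)<3)&(np.hypot(*(P[...,:2]-c).transpose(2,0,1))<25)
            Q=P[m][:,:2]; 
            if len(Q)<20: o.append(None);continue
            (x,y),r=cv2.minEnclosingCircle(Q.astype(np.float32)); mu=Q.mean(0)
            g=lambda v:round(np.degrees((np.arctan2(v[1]-ax[1],v[0]-ax[0])-a+np.pi)%(2*np.pi)-np.pi),2)
            o.append((len(Q),round(r,1),g((x,y)),g(mu)))
        print(n,k,o)
```

```text
scene 0 [(91, 21.7, np.float64(-2.12), np.float64(-8.51)), (79, 19.4, np.float64(-2.48), np.float64(-8.55))]
scene 1 [None, (31, 19.7, np.float64(0.33), np.float64(-0.02))]
scene 2 [(78, 19.8, np.float64(-0.07), np.float64(-0.59)), (64, 21.9, np.float64(-1.2), np.float64(1.87))]
scene 3 [(28, 19.1, np.float64(0.97), np.float64(7.84)), (31, 19.8, np.float64(1.81), np.float64(8.99))]
scene 4 [(98, 21.7, np.float64(1.53), np.float64(1.56)), (83, 20.9, np.float64(2.01), np.float64(1.02))]
scene 5 [(89, 20.2, np.float64(1.33), np.float64(2.06)), (38, 17.9, np.float64(2.31), np.float64(0.74))]
scene 6 [(97, 20.4, np.float64(0.88), np.float64(0.62)), (104, 19.8, np.float64(0.56), np.float64(5.37))]
scene 7 [(105, 19.5, np.float64(-0.36), np.float64(1.25)), (114, 19.2, np.float64(-0.35), np.float64(2.09))]
scene 8 [(112, 22.7, np.float64(1.26), np.float64(-3.3)), (97, 21.4, np.float64(-0.95), np.float64(-3.82))]
side 0 [(50, 20.1, np.float64(2.84), np.float64(8.14)), (57, 19.1, np.float64(3.82), np.float64(8.0))]
side 1 [(68, 18.9, np.float64(0.79), np.float64(4.24)), (78, 20.7, np.float64(-1.09), np.float64(3.63))]
side 2 [(73, 19.7, np.float64(-0.27), np.float64(-1.47)), (62, 20.7, np.float64(-0.32), np.float64(-0.98))]
side 3 [(55, 19.7, np.float64(-0.53), np.float64(0.08)), (52, 20.3, np.float64(-0.33), np.float64(-0.5))]
side 4 [(58, 20.2, np.float64(-0.63), np.float64(-2.12)), (52, 20.9, np.float64(0.51), np.float64(-1.06))]
side 5 [(45, 20.1, np.float64(-1.46), np.float64(-0.53)), (47, 22.0, np.float64(-0.66), np.float64(-0.29))]
side 6 [(34, 20.2, np.float64(-2.13), np.float64(-4.97)), (47, 18.6, np.float64(-4.21), np.float64(-6.08))]
side 7 [(38, 17.8, np.float64(-3.99), np.float64(-2.42)), (48, 20.2, np.float64(1.94), np.float64(0.12))]
side 8 [None, None]
```

View pics/side6.png

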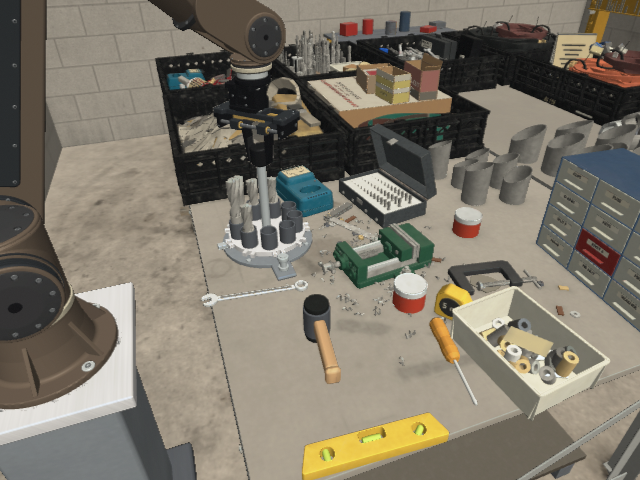

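The side view shows the tall mill at (237,205) by the pointer, knob gripped, mallet upright at (317,315), nothing else disturbed. Next a finer check of the angle with the wrist camera: pocket circles before and after.

```bash
python3 look.py w7 >/dev/null
python3 - <<'E'
from h import *
ax0=np.array([474.2,205.3])
for n in("w5","w7"):
    f=np.load(n+".npz");P,d=f['P'],f['d']; M=[];O=[]
    for k in range(9):
        a=np.pi+np.radians(1.8+40*k); e=np.array([np.cos(a),np.sin(a)]);c=ax0+70*e
        m=(d>0)&(abs(P[...,2]-78)<2.5)&(np.hypot(*(P[...,:2]-c).transpose(2,0,1))<26)
        Q=P[m][:,:2].astype(np.float32)
        if len(Q)<60: continue
        (x,y),r=cv2.minEnclosingCircle(Q)
        print(n,k,len(Q),round(r,1),np.round(np.array([x,y])-c,1))
        if 18.8<r<20.5: M.append(70*e);O.append((x,y))
    M=np.array(M);O=np.array(O)
    Mc,Oc=M-M.mean(0),O-O.mean(0)
    th=np.arctan2((Mc[:,0]*Oc[:,1]-Mc[:,1]*Oc[:,0]).sum(),(Mc*Oc).sum())
    Rm=np.array([[np.cos(th),-np.sin(th)],[np.sin(th),np.cos(th)]])
    print(n,len(M),"yaw off",np.degrees(th),"axis",O.mean(0)-Rm@M.mean(0),"res",np.abs(Oc-Mc@Rm.T).max())
f=np.load("w5.npz")
E
```

```text
w5 0 261 21.2 [ 1.4 -0.7]
w5 1 204 23.0 [-1.   2.8]
w5 2 220 19.3 [ 0.8 -0.7]
w5 3 289 19.3 [ 0.8 -0.7]
w5 4 309 19.3 [ 0.8 -1. ]
w5 5 355 19.5 [ 0.9 -1. ]
w5 6 383 19.4 [ 0.9 -0.9]
w5 7 335 19.3 [ 1.3 -0.9]
w5 8 258 19.2 [ 1.4 -0.7]
w5 7 yaw off -0.15327310144217127 axis [475.1671382  204.49799592] res 0.3010947167059328
w7 0 191 18.0 [2.5 4.7]
w7 2 163 19.1 [ 4.8 -0.3]
w7 3 394 19.4 [ 0.4 -0.9]
w7 4 429 19.6 [ 0.5 -0.8]
w7 5 463 19.3 [ 0.4 -0.8]
w7 6 345 19.4 [ 0.4 -0.8]
w7 7 384 19.3 [ 0.6 -0.9]
w7 8 323 21.3 [ 0.7 -0.9]
w7 6 yaw off 0.659934874096189 axis [475.39153033 204.21385683] res 2.832466167639218
```

View pics/w7.png

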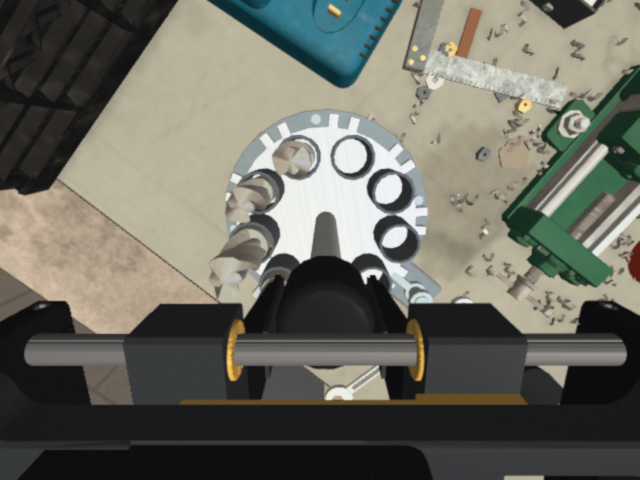

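The wrist view shows the knob in the pads at (325,300) and the pockets back at their starting angles (uniform offset, within about 0.1°), so the carousel turned 40° as intended. Handing in.

```bash
python3 -c "
from cell import env, vision
s=env.state();print(s['t'],s['grip_force'],s['qvel'].round(3));print(env.job_done())"
```

```text
14.7667 30.000726478756405 [-0.002 -0.002  0.001  0.001 -0.    -0.001]
the job is handed in; nothing more can be done
None
```

The job is handed in after 14.8 s: the lock pin is fully down (top measured at 46 mm), the mallet is back standing on the table clear of the carousel, and the tallest mill is at the pointer (turn within about 0.1° of 40°) with the knob still gripped.

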